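# Pack the shaker-test box, shut it and torque its latch to the click

### The arm

A 6-joint arm with a two-finger parallel gripper is mounted at the origin on the work surface; the furniture and walls round the work are solid. World frame = base frame: x ahead of the robot, y to its left, z up, the work surface at z = 0. Lengths are in m, angles in rad, forces in N, time in s.
With the tool pointing down it reaches from about 0.3 to 0.875 m from the base axis. Payload 6.4 kg.
Tool frame: the origin (TCP) lies at the very end of the fingers, on their centre line; the grasp point (between the pads) lies 19 mm behind it; z points along the fingers, y is the line along which they close (so a half turn about z gives the same grasp; the last joint's range is limited). The gripper opens to 85 mm and grips with 20 to 120 N. Pads are 22 mm wide; open, the fingers measure 114 mm over their backs; the gripper's body (76 mm by 85 mm) begins 54 mm behind the grasp point. The pads swing forward as they close: fully open they stand 13 mm farther back than shut.
Start: joints at [1.05, 0.181, 1.607, -0, 1.354, -0.206], TCP at [0.178, 0.547, 0.231] pointing down, gripper open.
Joint ranges: [-2.99, 2.99], [-0.89, 2.07], [0.3, 2.58], [-1.14, 4.28], [0, 2.63], [-3.12, 3.12]. Speed limits (rad/s): [2.57, 2.57, 3.01, 3.14, 3.14, 3.14].

### API

Orientations are given as a unit quaternion [w, x, y, z].
In Python, from bench import ctrl gives the robot as it stands.
- The arm moves only by the tool jog_arm, never from a script. Its argument "series" is a list that holds one entry, the list of rows, each a list of 7 numbers: the shift along the tool's x, y, z in mm, then the turn, a rotation vector about the tool's x, y, z in rad, then the finger opening in mm, from 0 to 85.4. In form: [[[tx, ty, tz, rx, ry, rz, gripper], ...]]. A call has exactly 10 rows; each row shifts and turns the commanded pose from where the row before left it, along the tool's axes as they then stand; what a row does not reach is not made up. A row lasts 1/10 s, in which the tool goes at most 50 mm and 8.59 degrees, less where a joint would pass 70% of its speed; a pose out of reach is approached as far as the arm can. A call with a gripper value outside its range is refused whole. The fingers move at their own pace and stop on an object; the grip force is fixed at half the most. Time passes only in rows, so rows that do not move let the fingers close, or fill a call up. It gives the time, the measured TCP pose, the force, the opening and the grip force at its end, in the units of the state.
- ctrl.get_obs(): the state, without advancing time (a new reading comes with each control period).
- ctrl.camera(name): name is "scene" or "side" or "wrist"; returns a dict with "frame" (384x512x3 uint8, blue, green, red), "z_map" (384x512 float32, m along the optical axis (not along the pixel's ray), 0 where there is no reading), "fx", "fy", "cx", "cy" (pixels), "xyz" and "rotation" of the camera in the world. Camera axes: x right, y down, z forward; pixel columns grow to the right and rows downward; lengths in m; the calibration is good to about 2 mm. A picture is of the moment at which its call begins.
- ctrl.hand_in(): hands the job in; it is judged then, once.
The state is a dict: "time_s": time; "q": joint angles; "dq": joint speeds; "joint_efforts": joint torques, N m; "eef_pos": TCP position; "eef_rot": TCP orientation; "wrist_force": force on the tool from outside, world axes, zero at the start; "torque": the same for the moment, N m; "opening": opening from 0.0 (shut) to 1.0 (fully open); "grasp_force": force on a finger pad.
Only numpy, scipy, OpenCV 4.12 (cv2) and the standard library are available. Lean on these libraries where they do the work, as an engineer would, in place of code of your own. Each camera call takes 0.05 s, during which the arm holds its last target. There are 200 camera calls.

### The job

Put the loose black block into the empty pocket of the shaker-test box (the one with the orange pad), down on its base beside the block already packed, and shut the lid fully. Then swing the red-handled click wrench clockwise, which brings the latch dog over the lid's tongue, until the wrench breaks over with its click, stop at once, and let go with the dog left tight.

Things in the scene. Friction and masses are not known exactly. Their poses are not given: they have to be found in the camera images.
- test_box: Shaker-test box, fixed to the table: grey open box 118 x 112 mm. Origin on the table under the box centre, x to its hinged far side, y to its latch (left). Rim at z = 52 mm, floor at z = 12, walls 4 mm. A divider along x (top at z = 46) makes two pockets, 110 mm in x by 50 mm in y, centred at y = +27 and -27 mm. Latch post (11 mm radius; wrench head 17 mm, top at 112 mm) at x = 20, y = 98
- pocket_pad: Orange pad 80 x 42 x 2 mm fixed on the floor of the empty pocket (either of the two); origin at the pocket's centre under the pad, axes as test_box. The block stands on it, top of the pad at z = 14 mm above the table
- last_block: Loose black printed block to be packed, 27 (x) x 36 (y) x 35 mm (z), standing on the table at the left; origin at the centre of its underside. Grasp across the 27 mm. The pocket walls stand 40 mm high round it when packed, so open the gripper only a little to let go there
- packed_block: Same kind of black block (36 mm high), already standing in the other pocket; stays there. Origin at the centre of its underside
- lid (a joint): Blue lid, 116 x 112 x 6 mm, hinged along the box's far rim; value in rad, 0 = shut, starts standing open at 1.65 to 1.9 leaning back. Stiff hinge: it stays where left, so it must be pushed all the way (about 2 N at its free edge)
- lid_hinge (a point): Point on the lid's hinge axis at the middle of the far rim, at z = 52.5 mm; the axis runs along the box's y
- lid_edge (a point): Middle of the lid's free edge on its outer face (the upper face when shut), 116 mm from the hinge; a lip 6 mm long continues beyond it
- bolt_axis (a point): Point on the upright axis of the latch post about which dog and wrench turn, at the height of the wrench handle (95 mm above the table)
- wrench_grip (a point): Centre of the level red handle (24 mm diameter, 74 to 168 mm from the axis) of the click wrench that stays on the bolt; 125 mm from bolt_axis, 95 mm above the table. Clockwise from above tightens: from pointing left round to forward-left, 0.5 to 0.85 rad (varies) until the screw seats; up to there about 2 N at the grip, and it stays where left. Reached from above, by pushing or straddling
- click (a joint): Break-over angle of the handle against its head, rad, about the bolt axis: about -0.01 at rest. Once the screw is seated, about 11 N at the grip makes the handle give way, the resistance falling to 9 N at 0.08 and 5 N at 0.2 rad. From 0.07 (9 mm at the grip) it has clicked; past 0.20 (25 mm) is overtightened. Let go, it springs back to rest
- dog_tip (a point): Tip of the steel latch dog, 37 mm from bolt_axis, turning with the wrench head (not with the break-over). Tight, it points from the post to the box, over the lid's tongue at test_box x = 20 mm
Not all that is in view belongs to the job. What is shaped like the packed_block but brown or yellow is not meant.

How it is judged:
By the outcome, as a careful person would: the job done as asked, in the order asked, and still so for the second after the job is handed in, with the robot touching nothing.
It also fails if it takes over 72 s, if anything falls off the work surface, if the arm or the gripper's body presses on something with over 40 N, if the wrist force passes 120 N, or if a joint passes its speed limit or range.

## Working session

There is one attempt and no reset: what is moved stays moved. The work goes in short steps, Python scripts to look and compute and a tool call to move; the robot and the scene stay as the last step left them, time stands still between calls to the robot, and variables do not carry over. Pictures are saved under pics/ and viewed, at most 10 in all, crops included, and the job is handed in when it is done.

Besides the shell and the picture viewer there is one more tool, called after "Request:" by a JSON object that holds its "op" and its "data", one argument or row to a line. jog_arm: Moves the arm, as the interface text tells. Its arguments: {"type":"object","properties":{"series":{"type":"array"}},"required":["series"]}

```bash
ls; mkdir -p pics; cat > h.py <<'E'
import numpy as np,cv2
from bench import ctrl
def cam(n):
    c=ctrl.camera(n); R=np.array(c["rotation"],float)
    if R.shape!=(3,3):
        from scipy.spatial.transform import Rotation as Ro
        R=Ro.from_quat(np.roll(R,-1)).as_matrix()
    c["R"]=R; v,u=np.mgrid[0:384,0:512]; z=c["z_map"]
    P=np.stack([(u-c["cx"])/c["fx"]*z,(v-c["cy"])/c["fy"]*z,z],-1)@R.T+np.array(c["xyz"])
    P[z==0]=np.nan; c["P"]=P; return c
E
python3 - <<'E'
from h import *
print(ctrl.get_obs())
ims=[]
for n in("scene","side"):
    c=cam(n); np.savez(n,P=c["P"],f=c["frame"],R=c["R"],xyz=c["xyz"],k=[c["fx"],c["fy"],c["cx"],c["cy"]]); ims.append(c["frame"]); print(c["xyz"],c["R"],c["fx"])
    cv2.imwrite(f"pics/{n}0.png",cv2.resize(c["frame"],(800,600)))
E
```

```text
pics
{'time_s': 0.0, 'q': array([ 1.04970632e+00,  1.81534497e-01,  1.60800602e+00,  1.21355475e-05,
        1.35380319e+00, -2.06304938e-01]), 'dq': array([-0.00062545, -0.00026552, -0.00059149, -0.00067507, -0.00065148,
        0.00017595]), 'joint_efforts': array([ 4.40153544e-04, -4.44881666e+01, -3.51331079e+01, -3.35034219e-04,
        8.94569879e-03,  1.35784614e-05]), 'eef_pos': array([0.17772895, 0.54626345, 0.2303888 ]), 'eef_rot': array([-3.16989932e-04,  1.56744741e-01,  9.87638760e-01, -8.16149245e-04]), 'wrist_force': array([-0.31421083,  0.70184754,  0.30320327]), 'torque': array([ 0.01521784, -0.00533094,  0.01095924]), 'grasp_force': 0.0, 'opening': 1.0019889953414192}
[-0.46816117 -0.51094475  0.66351207] [[ 0.50402098 -0.41898004  0.7552606 ]
 [-0.86333613 -0.21932285  0.45447575]
 [-0.02477036 -0.88110908 -0.47226393]] 473.9391525516057
[0.37452495 1.01575954 0.52819026] [[-0.99628856 -0.03313603  0.07944254]
 [-0.08606995  0.39463188 -0.91479924]
 [-0.00103775 -0.91824163 -0.39601924]] 438.4052290155762
```

View pics/scene0.png

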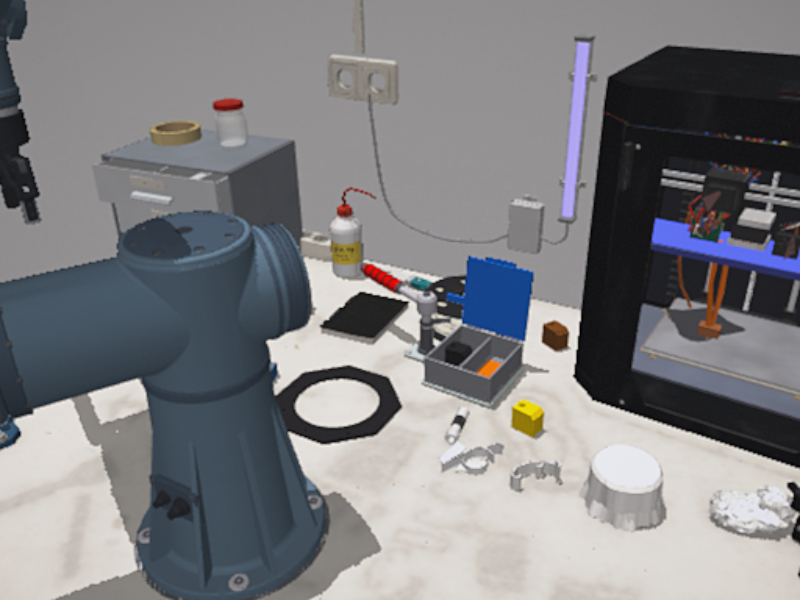

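View pics/side0.png

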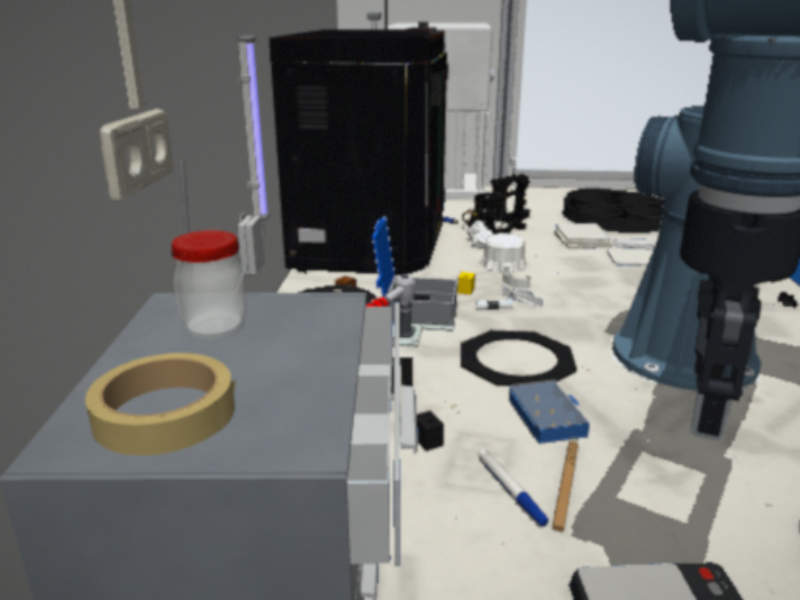

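Scene: box at (475,360), orange pad in its right pocket (488,370), packed block in the left pocket (458,350). Lid stands open at (497,295), wrench handle at (385,275).
Side: the loose black block is at (430,430), close to the cabinet's handle side.
Candidates for the loose block: black cube, side (430,430), which I choose; black item at the cabinet edge (405,372), which is the flat black plate; brown block, scene (555,335), and yellow block, scene (528,417), both excluded by colour; packed block, scene (458,350), which stays.

```bash
cat > m.py <<'E'
from h import *
from scipy.spatial import cKDTree
S=np.load("scene.npz");D=np.load("side.npz")
def hsv(d): return cv2.cvtColor(d["f"],cv2.COLOR_BGR2HSV).astype(int)
# block in side
P=D["P"];h=hsv(D);v=h[...,2]
m=np.zeros(v.shape,bool);m[255:295,255:295]=True
m&=(v<60)
p=P[m];p=p[~np.isnan(p).any(1)];print("block",len(p),np.percentile(p,[2,50,98],axis=0).round(3).tolist())
t=p[(p[:,2]>.031)&(p[:,2]<.04)]; print("top",len(t))
if len(t)>10:
    r=cv2.minAreaRect((t[:,:2]*1000).astype(np.float32));print(r,cv2.boxPoints(r))
for n,d in(("S",S),("D",D)):
    P=d["P"];h=hsv(d);ok=~np.isnan(P).any(2);H,s,v=h[...,0],h[...,1],h[...,2]
    near=ok&(P[...,0]>.3)&(P[...,0]<1)&(P[...,1]>-.3)&(P[...,1]<.5)
    for nm,mm in(("orange",(H>5)&(H<15)&(s>180)&(v>150)&(P[...,2]<.03)),("blue",(H>100)&(H<125)&(s>150)&(P[...,2]>.05)&(P[...,2]<.25)),("red",((H<6)|(H>174))&(s>150)&(P[...,2]>.07)&(P[...,2]<.115))):
        q=P[near&mm]
        if len(q)<5: print(n,nm,len(q));continue
        w,V=np.linalg.eigh(np.cov(q.T))
        print(n,nm,len(q),q.mean(0).round(4),"min",q.min(0).round(3),"max",q.max(0).round(3),"axes",V[:,2].round(3),V[:,0].round(3))
    rim=near&(abs(P[...,2]-.052)<.0025)&(s<60)
    np.save("rim"+n,P[rim]);q=P[rim];print(n,"rim",len(q),q.min(0).round(3),q.max(0).round(3))
f=D["f"][230:330,220:350];g=S["f"][150:270,220:360]
cv2.imwrite("pics/crop.png",np.hstack([cv2.resize(f,(520,400),interpolation=2),]));cv2.imwrite("pics/crop2.png",cv2.resize(g,(700,600),interpolation=2))
E
python3 m.py
```

```text
block 305 [[0.384, 0.261, 0.003], [0.4, 0.283, 0.027], [0.415, 0.293, 0.037]]
top 125
((402.5162048339844, 274.56317138671875), (24.979087829589844, 34.60714340209961), 36.98783874511719) [[382.1294  280.87036]
 [402.95062 253.22742]
 [422.903   268.25598]
 [402.0818  295.89893]]
S orange 21 [ 0.4467 -0.1341  0.0118] min [ 0.427 -0.149  0.009] max [ 0.464 -0.127  0.014] axes [-0.986  0.161 -0.031] [-0.037 -0.035  0.999]
S blue 1905 [ 0.4978 -0.1244  0.112 ] min [ 0.467 -0.27   0.051] max [ 0.647 -0.004  0.242] axes [-0.04  -0.838  0.544] [ 0.985 -0.124 -0.118]
S red 182 [0.4953 0.0856 0.1004] min [0.474 0.043 0.09 ] max [0.522 0.134 0.107] axes [-0.392 -0.92   0.003] [-0.637  0.273  0.721]
S rim 612 [ 0.364 -0.298  0.05 ] [0.747 0.433 0.054]
D orange 0
D blue 419 [ 0.5014 -0.1199  0.1162] min [ 0.489 -0.273  0.056] max [ 0.542 -0.036  0.175] axes [-0.005  0.992  0.128] [ 0.99   0.024 -0.141]
D red 53 [0.488  0.064  0.1038] min [0.476 0.043 0.093] max [0.504 0.085 0.11 ] axes [-0.55  -0.808 -0.212] [-0.649  0.253  0.717]
D rim 251 [ 0.372 -0.299  0.05 ] [ 0.744 -0.013  0.054]
```

View pics/crop.png

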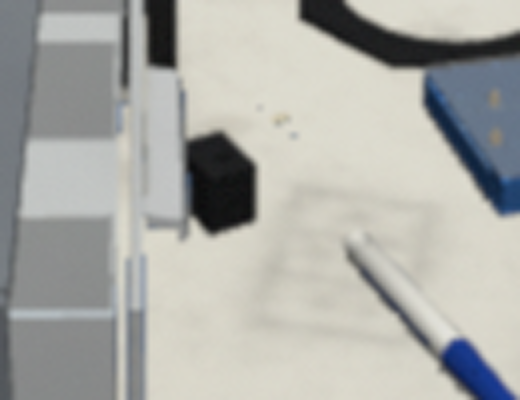

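View pics/crop2.png

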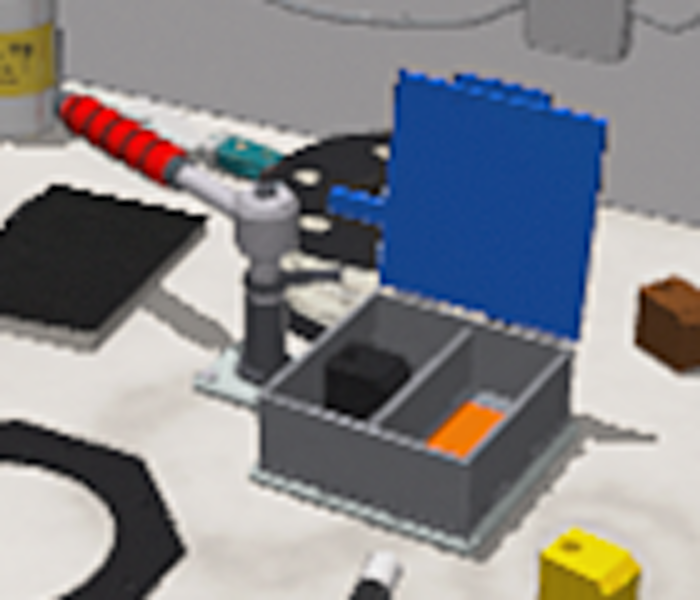

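The close crops confirm the loose block as a black cube next to the cabinet handle. They also show the packed block in the left pocket and the orange pad in the right one. Next: the cabinet clearance and the box frame.

```bash
cat > m2.py <<'E'
from h import *
S=np.load("scene.npz");D=np.load("side.npz")
A=np.vstack([S["P"].reshape(-1,3),D["P"].reshape(-1,3)])
A=A[~np.isnan(A).any(1)]
c=A[(A[:,1]>.2)&(A[:,1]<.4)&(A[:,0]>.425)&(A[:,0]<.7)&(A[:,2]>.02)]
for z in np.arange(.02,.36,.03):
    q=c[(c[:,2]>z)&(c[:,2]<z+.03)]
    if len(q): 
        i=q[:,0].argsort()[3] if len(q)>3 else 0; print("cab z",round(z,2),len(q),q[i].round(3), "ymin",q[:,1].min().round(3))
for n in "SD":
    r=np.load(f"rim{n}.npy");r=r[(r[:,0]<.53)&(r[:,0]>.35)&(r[:,1]<.03)&(r[:,1]>-.22)]
    q=cv2.minAreaRect((r[:,:2]*1000).astype(np.float32));print(n,len(r),q,cv2.boxPoints(q).round().tolist())
# post head top
for d in(S,D):
    P=d["P"];h=cv2.cvtColor(d["f"],cv2.COLOR_BGR2HSV)
    m=(P[...,2]>.105)&(P[...,2]<.118)&(h[...,1]<70)&(P[...,0]>.4)&(P[...,0]<.55)&(P[...,1]>-.08)&(P[...,1]<.08)
    q=P[m];print("head",len(q),q.mean(0).round(4),q.min(0).round(3),q.max(0).round(3))
E
python3 m2.py
```

```text
cab z 0.02 362 [0.624 0.253 0.025] ymin 0.229
cab z 0.05 246 [0.623 0.265 0.06 ] ymin 0.231
cab z 0.08 312 [0.604 0.381 0.102] ymin 0.229
cab z 0.11 394 [0.513 0.377 0.136] ymin 0.238
cab z 0.14 387 [0.479 0.373 0.168] ymin 0.207
cab z 0.17 922 [0.427 0.385 0.196] ymin 0.219
cab z 0.2 916 [0.426 0.379 0.229] ymin 0.369
cab z 0.23 1168 [0.427 0.395 0.238] ymin 0.368
cab z 0.32 2 [0.699 0.223 0.348] ymin 0.22
cab z 0.35 1 [0.7   0.223 0.353] ymin 0.223
S 229 ((447.72113037109375, -91.99073028564453), (178.81732177734375, 155.537841796875), 85.57146453857422) [[363.0, -175.0], [518.0, -187.0], [532.0, -9.0], [377.0, 3.0]]
D 130 ((432.5946044921875, -95.45157623291016), (167.27667236328125, 116.70577239990234), 87.3541259765625) [[370.0, -176.0], [487.0, -182.0], [495.0, -15.0], [378.0, -9.0]]
head 72 [ 0.4499 -0.0264  0.1097] [ 0.438 -0.041  0.105] [0.493 0.051 0.116]
head 70 [ 0.457  -0.0157  0.1106] [ 0.441 -0.033  0.105] [0.495 0.051 0.117]
```

```bash
cat >> h.py <<'E'
from scipy.spatial.transform import Rotation as Ro
def go(pos,ydir=None,zdir=(0,0,-1)):
    """print tool-frame shift (mm) to pos and remaining turn (rotvec, rad) to align tool y with ydir, z with zdir"""
    o=ctrl.get_obs();R=Ro.from_quat(np.roll(o["eef_rot"],-1));d=np.array(pos)-o["eef_pos"]
    print("t",round(o["time_s"],2),"pos",o["eef_pos"].round(4),"tooly",R.as_matrix()[:,1].round(3),"z",R.as_matrix()[:,2].round(3),"q",o["q"].round(2),"F",o["wrist_force"].round(1))
    print("shift mm (tool, before turn)",(R.inv().apply(d)*1000).round(1))
    if ydir is not None:
        for s in(1,-1):
            z=np.array(zdir,float);z/=np.linalg.norm(z);y=s*np.array(ydir,float);y-=z*(y@z);y/=np.linalg.norm(y)
            T=Ro.from_matrix(np.column_stack([np.cross(y,z),y,z]));print("turn",(R.inv()*T).as_rotvec().round(4),"shift after turn",(T.inv().apply(d)*1000).round(1))
E
python3 -c "
from h import *
go((.4025,.2746,.15),(.799,.602,0))
w=cam('wrist');o=ctrl.get_obs();R=Ro.from_quat(np.roll(o['eef_rot'],-1))
print('cam in tool',R.inv().apply(np.array(w['xyz'])-o['eef_pos']).round(4),(R.inv().as_matrix()@w['R']).round(3),w['fx'])"
```

```text
t 0.1 pos [0.1778 0.5463 0.2305] tooly [ 0.31   0.951 -0.002] z [-0.001 -0.001 -1.   ] q [ 1.05  0.18  1.61 -0.    1.35 -0.21] F [-0.7 -0.6  0.3]
shift mm (tool, before turn) [-297.8 -188.6   80.7]
turn [-1.600e-03  2.000e-04  6.103e-01] shift after turn [-352.2   16.    80.5]
turn [-3.0000e-04 -2.1000e-03 -2.5313e+00] shift after turn [352.2 -16.   80.5]
cam in tool [ 0.0822  0.0003 -0.1423] [[-0.    -0.949 -0.315]
 [ 1.    -0.    -0.001]
 [ 0.001 -0.315  0.949]] 275.6013328813845
```

Request:
{"op": "jog_arm", "data": {
  "series": [
    [[-37,-23.6,8,0,0,0,50],[-37,-23.6,8,0,0,0,50],[-37,-23.6,8,0,0,0,50],[-37,-23.6,8,0,0,0,50],[-37,-23.6,8,0,0,0,50],[-37,-23.6,8,0,0,0,50],[-37,-23.6,8,0,0,0,50],[-38,-23.6,8,0,0,0,50],[0,0,0,0,0,0.14,50],[0,0,0,0,0,0.14,50]]
  ]
}}

```text
time_s: 1.15
eef_pos: [0.4027, 0.2737, 0.1667]
eef_rot: [-0.0, 0.297, 0.955, -0.0]
wrist_force: [0.2, -0.3, -0.2]
opening: 0.587
grasp_force: 0.0
```

Request:
{"op": "jog_arm", "data": {
  "series": [
    [[0,0,0,0,0,0.11,50],[0,0,0,0,0,0.11,50],[0,0,0,0,0,0.11,50],[0,0,0,0,0,0,50],[0,0,0,0,0,0,50],[0,0,0,0,0,0,50],[0,0,0,0,0,0,50],[0,0,0,0,0,0,50],[0,0,0,0,0,0,50],[0,0,0,0,0,0,50]]
  ]
}}

```text
time_s: 2.15
eef_pos: [0.402, 0.2753, 0.1673]
eef_rot: [0.0, 0.446, 0.895, 0.0]
wrist_force: [0.0, -0.4, -0.0]
opening: 0.589
grasp_force: 0.0
```

```bash
cat > b.py <<'E'
from h import *
w=cam("wrist");P=w["P"];v=w["frame"].max(2)
cv2.imwrite("pics/w1.png",w["frame"])
m=(v<80)&(abs(P[...,2]-.035)<.004)&(abs(P[...,0]-.4025)<.04)&(abs(P[...,1]-.2746)<.04)
t=P[m];r=cv2.minAreaRect((t[:,:2]*1000).astype(np.float32));b=cv2.boxPoints(r);print(len(t),r,b.round(1).tolist(),t[:,2].mean())
go((r[0][0]/1000,r[0][1]/1000,.006),(.799,.602,0))
E
python3 b.py
```

```text
759 ((400.4053039550781, 270.696533203125), (25.7872257232666, 35.113121032714844), 32.970436096191406) [[380.0, 278.3999938964844], [399.1000061035156, 249.0], [420.79998779296875, 263.0], [401.70001220703125, 292.3999938964844]] 0.03490155118303933
t 2.2 pos [0.402  0.2753 0.1673] tooly [ 0.798  0.602 -0.   ] z [-0. -0. -1.] q [ 0.36  0.05  1.89 -0.    1.2  -0.29] F [0.1 0.8 0.9]
shift mm (tool, before turn) [ -2.7  -4.  161.3]
turn [-0.      0.      0.0005] shift after turn [ -2.7  -4.  161.3]
turn [-0.     -0.     -3.1411] shift after turn [  2.7   4.  161.3]
```

Request:
{"op": "jog_arm", "data": {
  "series": [
    [[-2,-3,0,0,0,0.05,50],[0,0,30,0,0,0,50],[0,0,40,0,0,0,50],[0,0,40,0,0,0,50],[0,0,30,0,0,0,50],[0,0,17,0,0,0,50],[0,0,0,0,0,0,0],[0,0,0,0,0,0,0],[0,0,0,0,0,0,0],[0,0,0,0,0,0,0]]
  ]
}}

```text
time_s: 3.2
eef_pos: [0.4019, 0.2723, 0.0116]
eef_rot: [0.001, 0.468, 0.884, 0.001]
wrist_force: [-0.3, 0.8, -0.4]
opening: 0.305
grasp_force: 60.6
```

Request:
{"op": "jog_arm", "data": {
  "series": [
    [[0,0,0,0,0,0,0],[0,0,0,0,0,0,0],[0,0,-20,0,0,0,0],[0,0,-30,0,0,0,0],[0,0,-35,0,0,0,0],[0,0,-35,0,0,0,0],[0,0,-35,0,0,0,0],[0,0,-35,0,0,0,0],[0,0,0,0,0,0,0],[0,0,0,0,0,0,0]]
  ]
}}

```text
time_s: 4.2
eef_pos: [0.4012, 0.2721, 0.2012]
eef_rot: [0.001, 0.468, 0.884, 0.001]
wrist_force: [-0.2, -0.1, -1.2]
opening: 0.303
grasp_force: 60.7
```

```bash
python3 -c "
from h import *
go((.38,-.10,.26),(1,.08,0))"
```

```text
t 4.2 pos [0.4012 0.2721 0.2012] tooly [0.828 0.561 0.002] z [ 0.002  0.001 -1.   ] q [ 0.35  0.    1.86 -0.    1.27 -0.25] F [-0.2 -0.1 -1.2]
shift mm (tool, before turn) [-296.  -226.3  -59.2]
turn [ 0.0024 -0.      0.5162] shift after turn [-369.2  -50.8  -58.8]
turn [ 0.      0.0032 -2.6253] shift after turn [369.2  50.8 -58.8]
```

Request:
{"op": "jog_arm", "data": {
  "series": [
    [[-33,-22.5,-7.5,0,0,0,0],[-33,-22.5,-7.5,0,0,0,0],[-33,-22.5,-7.5,0,0,0,0],[-33,-22.5,-7.5,0,0,0,0],[-33,-22.5,-7.5,0,0,0,0],[-33,-22.5,-7.5,0,0,0,0],[-33,-22.5,-7.5,0,0,0,0],[-33,-22.5,-7.5,0,0,0,0],[0,0,0,0,0,0.13,0],[0,0,0,0,0,0.13,0]]
  ]
}}

```text
time_s: 5.2
eef_pos: [0.3992, -0.0489, 0.2587]
eef_rot: [-0.001, 0.582, 0.813, -0.0]
wrist_force: [0.1, -0.6, -1.0]
opening: 0.302
grasp_force: 60.7
```

Request:
{"op": "jog_arm", "data": {
  "series": [
    [[0,0,0,0,0,0.13,0],[0,0,0,0,0,0.13,0],[0,0,0,0,0,0,0],[0,0,0,0,0,0,0],[0,0,0,0,0,0,0],[0,0,0,0,0,0,0],[0,0,0,0,0,0,0],[0,0,0,0,0,0,0],[0,0,0,0,0,0,0],[0,0,0,0,0,0,0]]
  ]
}}

```text
time_s: 6.2
eef_pos: [0.4, -0.0476, 0.2603]
eef_rot: [0.0, 0.68, 0.734, 0.0]
wrist_force: [0.3, -0.4, -0.4]
opening: 0.303
grasp_force: 60.7
```

```bash
python3 -c "
from h import *
w=cam('wrist');np.savez('w2',P=w['P'],f=w['frame']);cv2.imwrite('pics/w2.png',w['frame']);go((.38,-.10,.26),(1,.08,0))
P=w['P'];m=(abs(P[...,2]-.052)<.003)&(P[...,0]>.34)&(P[...,0]<.53)&(P[...,1]<-.0)&(P[...,1]>-.22)
print(m.sum());v=w['frame'].copy();v[m]=(0,255,255)
cv2.imwrite('pics/w2m.png',np.hstack([w['frame'][:,:],v])[:, :][::1, ::1] if 0 else cv2.resize(np.hstack([w['frame'],v]),(800,300)))"
```

```text
t 6.25 pos [ 0.4    -0.0477  0.2603] tooly [0.997 0.076 0.   ] z [ 0. -0. -1.] q [-0.42 -0.26  1.97 -0.    1.43 -0.49] F [-0.2  0.1  0.5]
shift mm (tool, before turn) [-50.7 -23.9   0.3]
turn [ 0.0001  0.0001 -0.0036] shift after turn [-50.6 -24.1   0.3]
turn [ 1.000e-04 -1.000e-04  3.138e+00] shift after turn [50.6 24.1  0.3]
920
```

View pics/w2m.png

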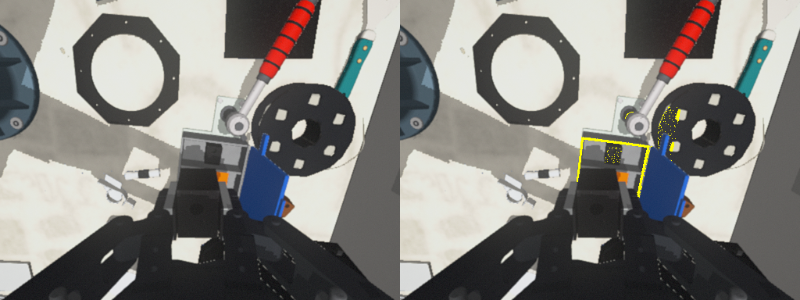

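The wrist view shows the box rim (left panel, about (178–248, 130–200)), packed block at (213,153), pad at (222,176), post head at (237,123), red handle up to (300,15) and lid at (268,180). Now fitting the frames from these points.

```bash
cat > fit.py <<'E'
from h import *
from scipy.optimize import least_squares
w=np.load("w2.npz");S=np.load("scene.npz");D=np.load("side.npz")
def clip(P): return P[(abs(P[:,2]-.052)<.003)&(P[:,0]>.355)&(P[:,0]<.495)&(P[:,1]<-.045)&(P[:,1]>-.2)][:,:2]*1000
def rim(P,f):
    s=cv2.cvtColor(f,cv2.COLOR_BGR2HSV); return clip(P[(s[...,1]<60)&(s[...,2]>60)])
def res(p,q):
    c,s=np.cos(p[2]),np.sin(p[2]);d=q-p[:2];x=d@[c,s];y=d@[-s,c]
    # distance to closest wall centreline (outer half 59/56, wall 4)
    r=np.stack([abs(abs(x)-57),abs(abs(y)-54),abs(y)+0*x],1).min(1)
    r=np.maximum(r-2,0); return r
def fit(q,p0):
    for _ in range(3):
        k=res(p0,q)<6;r=least_squares(res,p0,args=(q[k],),loss="soft_l1");p0=r.x
    return p0,k.sum(),np.sqrt((r.fun**2).mean())
Q={n:rim(d["P"],d["f"]) for n,d in(("w",w),("S",S),("D",D))}
for n in Q: print(n,len(Q[n]),fit(Q[n],np.array([432,-110,-.03])),fit(Q[n],np.array([432,-115,.03])))
for n,d in(("w",w),("S",S),("D",D)):
    P=d["P"];h=cv2.cvtColor(d["f"],cv2.COLOR_BGR2HSV).astype(int);H,s,v=h[...,0],h[...,1],h[...,2]
    m=(abs(P[...,2]-.111)<.003)&(s<70)&(P[...,0]>.42)&(P[...,0]<.49)&(P[...,1]>-.06)&(P[...,1]<.0)
    q=(P[m][:,:2]*1000).astype(np.float32)
    if len(q)>5: print(n,"head",len(q),cv2.minEnclosingCircle(q),q.mean(0))
    m=((H<6)|(H>174))&(s>150)&(P[...,2]>.06)&(P[...,2]<.115)&(P[...,1]<.3)
    q=P[m];q=q[q[:,2]>(.1 if n=="w" else .07)];l=cv2.fitLine((q[:,:2]*1000).astype(np.float32),cv2.DIST_HUBER,0,.01,.01).ravel();t=(q[:,:2]*1000-l[2:])@l[:2];print(n,"handle",len(q),l,(l[2:]+np.outer([t.min(),t.max()],l[:2])).round(1).tolist())
    m=(H>5)&(H<15)&(s>180)&(v>150)&(P[...,2]<.03)&(P[...,1]<-.05)
    print(n,"orange",P[m].mean(0) if m.any() else 0)
E
python3 fit.py
```

```text
w 689 (array([ 4.27907277e+02, -1.21595978e+02, -5.53531137e-02]), np.int64(671), np.float64(0.07865109533263293)) (array([ 4.27907277e+02, -1.21595978e+02, -5.53531137e-02]), np.int64(671), np.float64(0.07865109533812671))
S 185 (array([ 4.29729590e+02, -1.10349785e+02, -5.96561713e-02]), np.int64(126), np.float64(1.2779523790277962)) (array([ 4.28453366e+02, -1.22606277e+02, -6.62763190e-02]), np.int64(185), np.float64(0.8341304667671379))
D 123 (array([ 4.31610364e+02, -1.19869231e+02, -6.35433228e-02]), np.int64(122), np.float64(0.8981505037618273)) (array([ 4.31610364e+02, -1.19869230e+02, -6.35433036e-02]), np.int64(122), np.float64(0.8981505101978617))
w head 506 ((452.5981750488281, -24.617324829101562), 15.652257919311523) [452.10095  -23.665144]
w handle 1940 [4.0256184e-01 9.1539282e-01 5.0045642e+02 8.8302750e+01] [[481.1, 44.3], [519.1, 130.7]]
w orange [ 0.45028364 -0.14614182  0.01405088]
S head 44 ((452.06182861328125, -27.0779972076416), 15.663248062133789) [451.17773 -27.48875]
S handle 182 [3.9876834e-01 9.1705167e-01 4.9462051e+02 8.7392769e+01] [[476.3, 45.3], [514.9, 134.0]]
S orange [ 0.4467452  -0.13409213  0.01183989]
D head 43 ((457.1809997558594, -21.078542709350586), 16.556840896606445) [455.7303   -17.535255]
D handle 53 [  0.5561212    0.83110124 487.7552      63.950745  ] [[474.6, 44.3], [501.8, 85.0]]
D orange 0
```

```bash
python3 -c "
from h import *
go((.4227,-.1485,.0265),(.9984,-.057,0))"
```

```text
t 6.25 pos [ 0.4    -0.0477  0.2603] tooly [0.997 0.076 0.   ] z [ 0. -0. -1.] q [-0.42 -0.26  1.97 -0.    1.43 -0.49] F [-0.2  0.1  0.5]
shift mm (tool, before turn) [-102.3   14.9  233.8]
turn [1.000e-04 1.000e-04 1.332e-01] shift after turn [-99.4  28.4 233.8]
turn [-1.0000e-04  1.0000e-04 -3.0084e+00] shift after turn [ 99.4 -28.4 233.8]
```

Request:
{"op": "jog_arm", "data": {
  "series": [
    [[0,0,0,0,0,0.133,0],[-33,9.5,0,0,0,0,0],[-33,9.5,0,0,0,0,0],[-33.4,9.4,0,0,0,0,0],[0,0,40,0,0,0,0],[0,0,45,0,0,0,0],[0,0,45,0,0,0,0],[0,0,20,0,0,0,0],[0,0,0,0,0,0,0],[0,0,0,0,0,0,0]]
  ]
}}

```text
time_s: 7.25
eef_pos: [0.423, -0.1487, 0.1108]
eef_rot: [0.0, 0.727, 0.687, -0.0]
wrist_force: [0.7, -0.7, -0.0]
opening: 0.303
grasp_force: 60.8
```

```bash
python3 -c "
from h import *
go((.4227,-.1485,.0265),(.9984,-.057,0))
a=[cam(n)['frame'] for n in('wrist','scene')]
cv2.imwrite('pics/p3.png',np.hstack([cv2.resize(a[0][150:384,100:400],(400,312)),cv2.resize(a[1][150:270,260:360],(400,480))[:312]*1]))"
```

```text
t 7.25 pos [ 0.423  -0.1487  0.1108] tooly [ 0.998 -0.057  0.   ] z [ 0. -0. -1.] q [-0.6   0.05  2.02 -0.    1.07 -0.55] F [ 0.7 -0.7 -0. ]
shift mm (tool, before turn) [ 0.2 -0.3 84.3]
turn [0.     0.     0.0001] shift after turn [ 0.2 -0.3 84.3]
turn [-1.0000e-04  0.0000e+00 -3.1415e+00] shift after turn [-0.2  0.3 84.3]
```

View pics/p3.png

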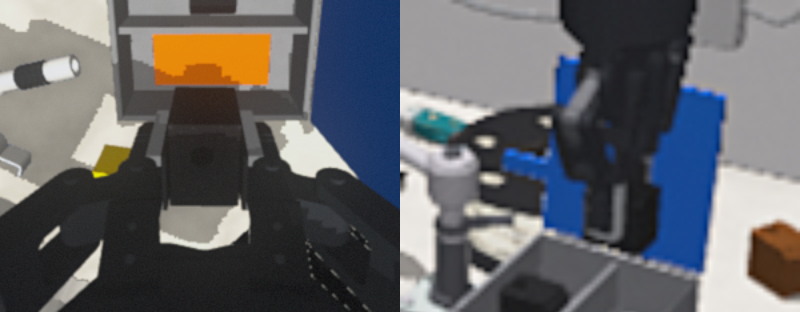

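The block (205,150 in the left panel) is held square to the pocket, with the pad at (211,60) beyond it due to the camera tilt. Descending.

Request:
{"op": "jog_arm", "data": {
  "series": [
    [[0,0,20,0,0,0,0],[0,0,20,0,0,0,0],[0,0,16,0,0,0,0],[0,0,12,0,0,0,0],[0,0,8,0,0,0,0],[0,0,5,0,0,0,0],[0,0,3,0,0,0,0],[0,0,0,0,0,0,0],[0,0,0,0,0,0,0],[0,0,0,0,0,0,0]]
  ]
}}

```text
time_s: 8.35
eef_pos: [0.423, -0.1487, 0.0267]
eef_rot: [0.0, 0.727, 0.687, 0.0]
wrist_force: [-0.2, 0.4, -0.2]
opening: 0.302
grasp_force: 60.8
```

Request:
{"op": "jog_arm", "data": {
  "series": [
    [[0,0,1,0,0,0,0],[0,0,0,0,0,0,0],[0,0,0,0,0,0,38],[0,0,0,0,0,0,38],[0,0,0,0,0,0,38],[0,0,-5,0,0,0,38],[0,0,-20,0,0,0,38],[0,0,-35,0,0,0,38],[0,0,-45,0,0,0,38],[0,0,-45,0,0,0,38]]
  ]
}}

```text
time_s: 9.35
eef_pos: [0.4221, -0.1481, 0.1769]
eef_rot: [-0.0, 0.727, 0.687, -0.0]
wrist_force: [1.0, -0.3, -0.0]
opening: 0.443
grasp_force: 0.0
```

```bash
cat > lid.py <<'E'
from h import *
c=cam("scene");P=c["P"];h=cv2.cvtColor(c["frame"],cv2.COLOR_BGR2HSV).astype(int)
e=np.array([np.cos(.057),-np.sin(.057),0]);f=np.array([np.sin(.057),np.cos(.057),0]);O=np.array([.4282,-.1217,0])
m=(h[...,0]>100)&(h[...,0]<125)&(h[...,1]>150)&(P[...,2]>.04)&(P[...,2]<.25)&(P[...,0]<.56)
q=P[m]-O;X=np.c_[q@e,q@f,q[:,2]]*1000
k=abs(X[:,1])<50
print(k.sum(),"x",np.percentile(X[k,0],[1,50,99]).round(1),"z",np.percentile(X[k,2],[1,50,99]).round(1),"fit x=a*z+b",np.polyfit(X[k,2],X[k,0],1).round(3))
E
python3 lid.py; python3 -c "
from h import *
a=cam('wrist')['frame'];b=cam('scene')['frame'];cv2.imwrite('pics/p4.png',np.hstack([cv2.resize(a[100:384,100:420],(400,355)),cv2.resize(b[180:270,260:360],(394,355))]));go((.5,-.12,.2))"
```

```text
1357 x [40.9 67.6 79.1] z [ 54.8 102.7 173.8] fit x=a*z+b [4.2000e-02 6.2672e+01]
t 9.5 pos [ 0.4249 -0.1499  0.1791] tooly [ 0.998 -0.057  0.007] z [ 0.007 -0.005 -1.   ] q [-0.6  -0.05  1.97 -0.    1.22 -0.55] F [ 0.  -0.5 -0.8]
shift mm (tool, before turn) [ 34.   73.5 -20.6]
```

View pics/p4.png

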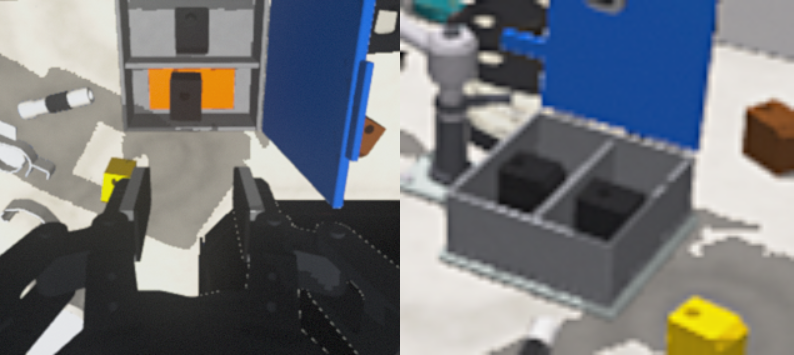

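The block stands on the pad in the right pocket at (185,95), the packed one at (192,30), and the lid is still open. Next: go behind the lid and compute the closing arc.

Request:
{"op": "jog_arm", "data": {
  "series": [
    [[0,0,-20,0,0,0,0],[0,0,-20,0,0,0,0],[7,29,0,0,0,0,0],[7,29,0,0,0,0,0],[7,29,0,0,0,0,0],[7,29,0,0,0,0,0],[0,0,0,0,0,0,0],[0,0,30,0,0,0,0],[0,0,39,0,0,0,0],[0,0,0,0,0,0,0]]
  ]
}}

```text
time_s: 10.5
eef_pos: [0.535, -0.1252, 0.1399]
eef_rot: [-0.006, 0.727, 0.687, -0.002]
wrist_force: [-1.0, 0.4, 0.4]
opening: -0.003
grasp_force: 0.0
```

```bash
python3 -c "
from h import *
go((.4282,-.1217,.2),(.9984,-.057,0))
p=ctrl.get_obs()['eef_pos']-[.4282,-.1217,0];e=np.array([.9984,-.057]);f=np.array([.057,.9984])
x,y=p[:2]@e*1000,p[:2]@f*1000;z=p[2]*1000;print('box',x,y,z)
for a in np.r_[1.7:0:-.1,0]:
    r=100;t=np.array([59-r*np.cos(a)+6*np.sin(a)+14.5,52.5+r*np.sin(a)+6*np.cos(a)])
    print(round(a,2),t.round(1),'d',(t-[x,z]).round(1));x,z=t
"
```

```text
t 10.5 pos [ 0.535  -0.1252  0.1399] tooly [ 0.998 -0.057 -0.012] z [-0.012  0.005 -1.   ] q [-0.45  0.23  1.74 -0.    1.18 -0.39] F [-1.   0.4  0.4]
shift mm (tool, before turn) [  -2.4 -107.5  -58.8]
turn [-0.0119 -0.0047 -0.0001] shift after turn [  -2.6 -106.8  -60.1]
turn [-0.0073  0.0188  3.1414] shift after turn [  2.6 106.8 -60.1]
box 106.83369999131394 2.6417998218840215 139.89269547413582
1.7 [ 92.3 150.9] d [-14.5  11. ]
1.6 [ 82.4 152.3] d [-9.9  1.4]
1.5 [ 72.4 152.7] d [-10.    0.4]
1.4 [ 62.4 152.1] d [-10.   -0.6]
1.3 [ 52.5 150.5] d [-9.9 -1.6]
1.2 [ 42.9 147.9] d [-9.7 -2.6]
1.1 [ 33.5 144.3] d [-9.4 -3.5]
1.0 [ 24.5 139.9] d [-9.  -4.5]
0.9 [ 16.  134.6] d [-8.5 -5.3]
0.8 [  8.1 128.4] d [-7.9 -6.1]
0.7 [  0.9 121.5] d [-7.3 -6.9]
0.6 [ -5.6 113.9] d [-6.5 -7.6]
0.5 [-11.4 105.7] d [-5.7 -8.2]
0.4 [-16.3  97. ] d [-4.9 -8.7]
0.3 [-20.3  87.8] d [-4.  -9.2]
0.2 [-23.3  78.2] d [-3.1 -9.5]
0.1 [-25.4  68.5] d [-2.1 -9.8]
0.0 [-26.5  58.5] d [ -1.1 -10. ]
```

Request:
{"op": "jog_arm", "data": {
  "series": [
    [[0,-19,-4,0,0,0,0],[0,-10,-1,0,0,0,0],[0,-10,0,0,0,0,0],[0,-10,0.5,0,0,0,0],[0,-10,1.5,0,0,0,0],[0,-10,2.5,0,0,0,0],[0,-9.5,3.5,0,0,0,0],[0,-9,4.5,0,0,0,0],[0,-8.5,5.5,0,0,0,0],[0,0,0,0,0,0,0]]
  ]
}}

```text
time_s: 11.5
eef_pos: [0.4424, -0.1211, 0.132]
eef_rot: [-0.001, 0.727, 0.687, -0.0]
wrist_force: [0.4, -0.1, -1.0]
opening: 0.001
grasp_force: 0.0
```

```bash
python3 lid.py; python3 -c "
from h import *
go((.4282,-.1217,.2),(.9984,-.057,0))"
```

```text
713 x [-12.8  15.   54.6] z [ 58.5 110.2 150.1] fit x=a*z+b [-0.739 96.936]
t 11.55 pos [ 0.4432 -0.1213  0.1325] tooly [ 0.998 -0.057 -0.002] z [-0.002  0.001 -1.   ] q [-0.53  0.04  1.98 -0.    1.12 -0.47] F [ 0.8 -0.9 -0.6]
shift mm (tool, before turn) [ -1.2 -15.1 -67.5]
turn [-0.0017 -0.0008 -0.0004] shift after turn [ -1.2 -15.  -67.5]
turn [-1.3000e-03  2.6000e-03  3.1412e+00] shift after turn [  1.2  15.  -67.5]
```

Request:
{"op": "jog_arm", "data": {
  "series": [
    [[0,-8,5,0,0,0,0],[0,-7.5,6.5,0,0,0,0],[0,-6.5,7.5,0,0,0,0],[0,-6,8,0,0,0,0],[0,-5,8.5,0,0,0,0],[0,-4,9,0,0,0,0],[0,-3,9.5,0,0,0,0],[0,-2,9.5,0,0,0,0],[0,-1,7,0,0,0,0],[0,0,0,0,0,0,0]]
  ]
}}

```text
time_s: 12.55
eef_pos: [0.4005, -0.1187, 0.0616]
eef_rot: [-0.001, 0.727, 0.687, -0.0]
wrist_force: [0.6, 0.6, -0.8]
opening: 0.001
grasp_force: 0.0
```

Request:
{"op": "jog_arm", "data": {
  "series": [
    [[0,0,1.5,0,0,0,0],[0,0,1.5,0,0,0,0],[0,0,1,0,0,0,0],[0,0,1,0,0,0,0],[0,0,0.5,0,0,0,0],[0,0,0,0,0,0,0],[0,0,0,0,0,0,0],[0,0,0,0,0,0,0],[0,0,0,0,0,0,0],[0,0,0,0,0,0,0]]
  ]
}}

```text
time_s: 13.55
eef_pos: [0.4017, -0.1194, 0.0583]
eef_rot: [0.0, 0.727, 0.687, -0.0]
wrist_force: [-3.7, 1.8, 12.0]
opening: -0.002
grasp_force: 6.0
```

Request:
{"op": "jog_arm", "data": {
  "series": [
    [[0,0,-2,0,0,0,0],[0,0,-20,0,0,0,0],[0,0,-40,0,0,0,0],[0,0,-45,0,0,0,0],[0,0,-45,0,0,0,0],[0,0,-20,0,0,0.05,0],[0,0,0,0,0,0.1,0],[0,0,0,0,0,0.1,0],[0,0,0,0,0,0.1,0],[0,0,0,0,0,0,0]]
  ]
}}

```text
time_s: 14.55
eef_pos: [0.4013, -0.1192, 0.2294]
eef_rot: [0.0, 0.836, 0.549, 0.0]
wrist_force: [0.3, -1.1, 0.1]
opening: -0.0
grasp_force: 0.0
```

```bash
python3 -c "
from h import *
w=cam('wrist');s=cam('scene');np.savez('w3',P=w['P'],f=w['frame'])
th=1.171;A=np.array([.4528,-.0248]);rad=np.array([np.cos(th),np.sin(th)]);tan=np.array([np.sin(th),-np.cos(th)])
p=A+.125*rad-.042*tan;go((p[0],p[1],.075),(tan[0],tan[1],0))
e=np.array([.9984,-.057]);f=np.array([.057,.9984])
for c in(w,s):
    P=c['P'];h=cv2.cvtColor(c['frame'],cv2.COLOR_BGR2HSV).astype(int)
    q=P[...,:2]-[.4282,-.1217];x=q@e*1000;y=q@f*1000
    m=(h[...,0]>100)&(h[...,0]<125)&(h[...,1]>150)&(abs(x)<57)&(abs(y)<52)
    print('lid',m.sum(),np.c_[np.ones(m.sum()),x[m],y[m]].shape, np.linalg.lstsq(np.c_[np.ones(m.sum()),x[m],y[m]],P[m][:,2]*1000,rcond=None)[0].round(4))
a=w['frame'];b=s['frame'];cv2.imwrite('pics/p5.png',np.hstack([cv2.resize(a[50:320,150:450],(444,400)),cv2.resize(b[170:260,255:335],(355,400))]))"
```

```text
t 14.65 pos [ 0.4013 -0.1192  0.2293] tooly [ 0.919 -0.393  0.   ] z [ 0.  0. -1.] q [-0.57 -0.19  1.98  0.    1.35 -0.17] F [ 0.1  0.6 -0.7]
shift mm (tool, before turn) [231.8 -32.4 154.3]
turn [ 0.     -0.     -0.0045] shift after turn [232.  -31.3 154.3]
turn [-1.0000e-04 -1.0000e-04  3.1371e+00] shift after turn [-232.    31.3  154.3]
lid 8549 (8549, 3) [ 5.85751e+01  4.00000e-04 -8.00000e-04]
lid 1096 (1096, 3) [ 5.79377e+01 -9.00000e-03 -2.55000e-02]
```

View pics/p5.png

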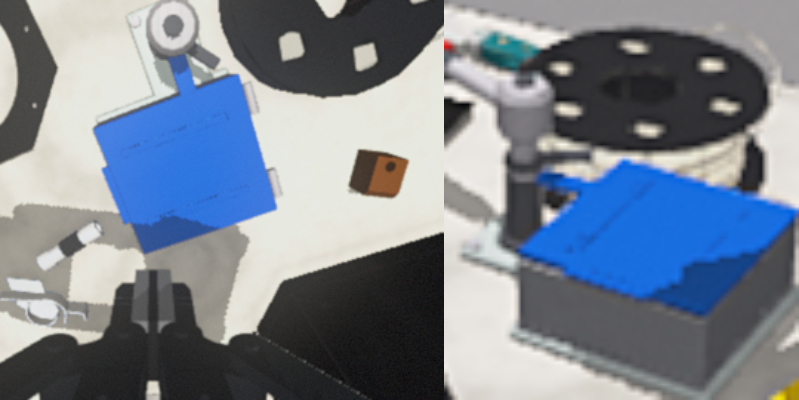

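The lid reads flat at z≈58.5 mm, so it is shut. The tongue is at (182,75), and the dog at (210,60) points about 0.75 rad short of it. Checking what lies under the wrench's sweep, especially the black spool at (330,40).

```bash
python3 -c "
from h import *
A=np.array([.4528,-.0248]);Q=[]
for n in('w2','w3','scene','side'):
    P=np.load(n+'.npz')['P'].reshape(-1,3);Q.append(P[~np.isnan(P).any(1)])
Q=np.vstack(Q);d=Q[:,:2]-A;r=np.hypot(*d.T);t=np.arctan2(d[:,1],d[:,0])
for a in np.arange(-.2,1.6,.1):
    L=[]
    for r0 in range(40,240,20):
        k=(abs(t-a)<.05)&(r>r0/1000)&(r<(r0+20)/1000)&(Q[:,2]<.19);L.append(int(np.percentile(Q[k,2],98)*1000) if k.sum()>3 else -1)
    print(round(a,1),L)
P=np.load('w3.npz')['P'];
k=(abs(t)<3.2)&(Q[:,0]>.45)&(Q[:,0]<.7)&(Q[:,1]>-.12)&(Q[:,1]<.12)&(abs(Q[:,2]-np.round(Q[:,2],3))<1);print(np.histogram(Q[k,2],bins=np.arange(0,.15,.01)))"
```

```text
-0.2 [57, 57, 57, 57, 1, 57, 57, 57, 57, 57]
-0.1 [57, 57, 57, 57, 1, 57, 57, 57, 57, 56]
0.0 [57, 57, 57, 57, 56, 57, 57, 57, 57, 45]
0.1 [57, 57, 57, 57, 57, 57, 57, 57, 55, 31]
0.2 [57, 57, 57, 57, 57, 57, 57, 57, 19, 1]
0.3 [56, 57, 57, 57, 57, 57, 57, 53, 19, 9]
0.4 [55, 57, 57, 57, 57, 57, 56, 15, 19, 19]
0.5 [1, 57, 57, 57, 57, 55, 1, 1, 17, 19]
0.6 [1, 1, 51, 55, 1, 1, 1, 1, 1, 18]
0.7 [1, 1, 1, 1, 1, 13, 14, 1, 1, 1]
0.8 [1, 2, 1, 1, 13, 15, 14, 13, 1, 1]
0.9 [1, 1, 1, 0, 14, 14, 15, 14, 14, 1]
1.0 [100, 100, 102, 99, 14, 13, 13, 14, 14, 13]
1.1 [103, 106, 107, 107, 107, 107, 106, 14, 14, 13]
1.2 [102, 106, 107, 107, 107, 107, 106, 14, 15, 11]
1.3 [100, 102, 103, 101, 98, 14, 14, 14, 14, 1]
1.4 [1, 1, 14, 14, 15, 14, 14, 14, 15, 1]
1.5 [1, 1, 15, 15, 15, 14, 14, 15, 10, 0]
(array([10496,  6088,   612,   731,   906, 26500,   616,   248,   362,
        1482,  3813,  1194,   311,   322]), array([0.  , 0.01, 0.02, 0.03, 0.04, 0.05, 0.06, 0.07, 0.08, 0.09, 0.1 ,
       0.11, 0.12, 0.13, 0.14]))
```

Request:
{"op": "jog_arm", "data": {
  "series": [
    [[38.5,-5,0,0,0,0,0],[38.5,-5,0,0,0,0,0],[39,-5,0,0,0,0,0],[39,-5,0,0,0,0,0],[38.5,-5.5,0,0,0,0,0],[38.5,-5.5,0,0,0,0,0],[0,0,40,0,0,0,0],[0,0,45,0,0,0,0],[0,0,40,0,0,0,0],[0,0,24,0,0,0,0]]
  ]
}}

```text
time_s: 15.65
eef_pos: [0.4626, 0.1064, 0.0771]
eef_rot: [-0.001, 0.835, 0.551, -0.002]
wrist_force: [-0.8, -0.9, 0.3]
opening: 0.002
grasp_force: 0.0
```

```bash
cat > wr.py <<'E'
from h import *
o=ctrl.get_obs();A=np.array([.4528,-.0248]);p=o["eef_pos"];R=Ro.from_quat(np.roll(o["eef_rot"],-1)).as_matrix()
d=p[:2]-A;r=np.hypot(*d);th=np.arctan2(d[1],d[0]);tan=np.array([R[0,1],R[1,1]]);rd=np.array([R[0,0],R[1,0]])
print("t",o["time_s"],"r",r.round(4),"tool-x ang",np.arctan2(rd[1],rd[0]).round(4),"radial",(d@rd).round(4),"tang",(d@tan).round(4),"Ftan",(o["wrist_force"][:2]@tan).round(2),"Frad",(o["wrist_force"][:2]@rd).round(2),"z",p[2].round(4))
E
python3 wr.py
```

```text
t 15.65 r 0.1315 tool-x ang 1.1668 radial 0.1245 tang -0.0426 Ftan -0.38 Frad -1.14 z 0.0771
```

Request:
{"op": "jog_arm", "data": {
  "series": [
    [[0,13,0,0,0,0,0],[1.4,6.2,0,0,0,0.05,0],[1.4,6.2,0,0,0,0.05,0],[1.4,6.2,0,0,0,0.05,0],[1.4,6.2,0,0,0,0.05,0],[1.4,6.2,0,0,0,0.05,0],[1.4,6.2,0,0,0,0.05,0],[1.4,6.2,0,0,0,0.05,0],[1.4,6.2,0,0,0,0.05,0],[0,0,0,0,0,0,0]]
  ]
}}

```text
time_s: 16.65
eef_pos: [0.5261, 0.0824, 0.082]
eef_rot: [0.001, 0.928, 0.373, 0.001]
wrist_force: [-1.3, 0.6, 0.6]
opening: 0.003
grasp_force: 0.0
```

```bash
python3 wr.py; cat > ang.py <<'E'
from h import *
A=np.array([.4528,-.0248])
c=cam("scene");P=c["P"];h=cv2.cvtColor(c["frame"],cv2.COLOR_BGR2HSV).astype(int);H,s,v=h[...,0],h[...,1],h[...,2]
m=((H<6)|(H>174))&(s>150)&(P[...,2]>.07)&(P[...,2]<.115)&(P[...,1]<.3)&(P[...,0]>.42)
q=P[m]
if len(q)>15:
    l=cv2.fitLine((q[:,:2]*1000).astype(np.float32),cv2.DIST_HUBER,0,.01,.01).ravel();a=np.arctan2(l[1],l[0]);print("handle ang",len(q),a if a>0 else a+np.pi,"centroid ang",np.arctan2(*(q[:,:2].mean(0)-A)[::-1]))
d=P[...,:2]-A;r=np.hypot(d[...,0],d[...,1]);k=(r>.016)&(r<.042)&(P[...,2]>.055)&(P[...,2]<.085)&(s<120)
t=np.arctan2(d[...,1],d[...,0])[k];print("dog",k.sum(),np.median(t) if k.any() else 0,P[k][:,2].mean())
E
python3 ang.py; python3 - <<'E'
from h import *
A=np.array([.4528,-.0248]);P=np.load('scene.npz')['P'];d=P[...,:2]-A;r=np.hypot(d[...,0],d[...,1]);s=cv2.cvtColor(np.load('scene.npz')['f'],cv2.COLOR_BGR2HSV)[...,1]
k=(r>.016)&(r<.042)&(P[...,2]>.055)&(P[...,2]<.085)&(s<120);t=np.arctan2(d[...,1],d[...,0])[k];print("dog0",k.sum(),np.median(t))
E
```

```text
t 16.65 r 0.1299 tool-x ang 0.7639 radial 0.1271 tang -0.0267 Ftan -1.3 Frad -0.52 z 0.082
handle ang 103 0.70380515 centroid ang 0.8082387824923346
dog 38 -1.3395074929230262 0.062455221698101825
dog0 37 -0.9908426957056515
```

Request:
{"op": "jog_arm", "data": {
  "series": [
    [[0.5,2,0,0,0,0.016,0],[0.5,2,0,0,0,0.016,0],[0.5,2,0,0,0,0.016,0],[0.5,2,0,0,0,0.016,0],[0.5,2,0,0,0,0.016,0],[0.5,2,0,0,0,0.016,0],[0,0,0,0,0,0,0],[0,0,0,0,0,0,0],[0,0,0,0,0,0,0],[0,0,0,0,0,0,0]]
  ]
}}

```text
time_s: 17.7
eef_pos: [0.5341, 0.076, 0.0802]
eef_rot: [0.0, 0.945, 0.328, -0.0]
wrist_force: [0.5, -0.1, 0.0]
opening: 0.002
grasp_force: 0.1
```

```bash
python3 wr.py;python3 ang.py
```

```text
t 17.7 r 0.1295 tool-x ang 0.6679 radial 0.1262 tang -0.0288 Ftan 0.42 Frad 0.33 z 0.0802
handle ang 99 0.6257154 centroid ang 0.7217155777888904
dog 34 -1.4323966059627615 0.06306837929737841
```

Request:
{"op": "jog_arm", "data": {
  "series": [
    [[0.4,2,0,0,0,0.016,0],[0.4,2,0,0,0,0.016,0],[0.4,2,0,0,0,0.016,0],[0,0,0,0,0,0,0],[0,0,0,0,0,0,0],[0,0,0,0,0,0,0],[0,0,0,0,0,0,0],[0,0,0,0,0,0,0],[0,0,0,0,0,0,0],[0,0,0,0,0,0,0]]
  ]
}}

```text
time_s: 18.75
eef_pos: [0.5387, 0.0721, 0.0803]
eef_rot: [0.0, 0.952, 0.305, 0.0]
wrist_force: [-1.2, 0.6, -0.2]
opening: -0.002
grasp_force: 0.2
```

```bash
python3 wr.py;python3 ang.py
```

```text
t 18.75 r 0.1295 tool-x ang 0.6198 radial 0.1262 tang -0.0289 Ftan -1.24 Frad -0.63 z 0.0803
handle ang 103 0.62521726 centroid ang 0.6721362706273251
dog 34 -1.440812874312418 0.0637245202514877
```

Request:
{"op": "jog_arm", "data": {
  "series": [
    [[0.4,2,0,0,0,0.016,0],[0.4,2,0,0,0,0.016,0],[0.4,2,0,0,0,0.016,0],[0,0,0,0,0,0,0],[0,0,0,0,0,0,0],[0,0,0,0,0,0,0],[0,0,0,0,0,0,0],[0,0,0,0,0,0,0],[0,0,0,0,0,0,0],[0,0,0,0,0,0,0]]
  ]
}}

```text
time_s: 19.8
eef_pos: [0.5431, 0.0678, 0.0803]
eef_rot: [0.0, 0.959, 0.282, 0.0]
wrist_force: [0.4, 0.2, 0.5]
opening: -0.002
grasp_force: 0.1
```

```bash
python3 wr.py;python3 ang.py
```

```text
t 19.8 r 0.1293 tool-x ang 0.5718 radial 0.126 tang -0.029 Ftan 0.04 Frad 0.46 z 0.0803
handle ang 107 0.5678576 centroid ang 0.6159875228518958
dog 29 -1.4878367411881868 0.06332678489031521
```

Request:
{"op": "jog_arm", "data": {
  "series": [
    [[0.4,2,0,0,0,0.016,0],[0.4,2,0,0,0,0.016,0],[0.4,2,0,0,0,0.016,0],[0,0,0,0,0,0,0],[0,0,0,0,0,0,0],[0,0,0,0,0,0,0],[0,0,0,0,0,0,0],[0,0,0,0,0,0,0],[0,0,0,0,0,0,0],[0,0,0,0,0,0,0]]
  ]
}}

```text
time_s: 20.85
eef_pos: [0.5473, 0.0633, 0.0803]
eef_rot: [0.0, 0.966, 0.259, -0.0]
wrist_force: [0.6, 0.7, 0.4]
opening: 0.003
grasp_force: 0.2
```

```bash
python3 wr.py;python3 ang.py
```

```text
t 20.85 r 0.1292 tool-x ang 0.5238 radial 0.1259 tang -0.029 Ftan -0.29 Frad 0.91 z 0.0803
handle ang 112 0.5659184 centroid ang 0.5643403218484812
dog 34 -1.5906139991315147 0.0655676574320031
```

Request:
{"op": "jog_arm", "data": {
  "series": [
    [[0.4,2,0,0,0,0.016,0],[0.4,2,0,0,0,0.016,0],[0.4,2,0,0,0,0.016,0],[0,0,0,0,0,0,0],[0,0,0,0,0,0,0],[0,0,0,0,0,0,0],[0,0,0,0,0,0,0],[0,0,0,0,0,0,0],[0,0,0,0,0,0,0],[0,0,0,0,0,0,0]]
  ]
}}

```text
time_s: 21.9
eef_pos: [0.5511, 0.0591, 0.0802]
eef_rot: [-0.0, 0.972, 0.236, -0.0]
wrist_force: [-0.6, 5.6, -0.1]
opening: 0.002
grasp_force: 2.4
```

```bash
python3 wr.py;python3 ang.py
```

```text
t 21.9 r 0.1292 tool-x ang 0.476 radial 0.1258 tang -0.0295 Ftan -5.2 Frad 2.04 z 0.0802
handle ang 112 0.55130523 centroid ang 0.519905273539742
dog 28 -1.6131824304003382 0.06371388909907705
```

Request:
{"op": "jog_arm", "data": {
  "series": [
    [[0.3,1,0,0,0,0.008,0],[0.3,1,0,0,0,0.008,0],[0.2,1,0,0,0,0.008,0],[0,0,0,0,0,0,0],[0,0,0,0,0,0,0],[0,0,0,0,0,0,0],[0,0,0,0,0,0,0],[0,0,0,0,0,0,0],[0,0,0,0,0,0,0],[0,0,0,0,0,0,0]]
  ]
}}

```text
time_s: 22.95
eef_pos: [0.5525, 0.0576, 0.08]
eef_rot: [-0.001, 0.975, 0.224, -0.001]
wrist_force: [-1.9, 8.6, 0.8]
opening: 0.003
grasp_force: 4.2
```

```bash
python3 wr.py;python3 ang.py
```

```text
t 22.95 r 0.1294 tool-x ang 0.4522 radial 0.1257 tang -0.0305 Ftan -8.6 Frad 2.01 z 0.08
handle ang 112 0.51690435 centroid ang 0.506158105468079
dog 33 -1.6252831616731516 0.0631849212803919
```

Request:
{"op": "jog_arm", "data": {
  "series": [
    [[0.3,1,0,0,0,0.008,0],[0.3,1,0,0,0,0.008,0],[0.2,1,0,0,0,0.008,0],[0,0,0,0,0,0,0],[0,0,0,0,0,0,0],[0,0,0,0,0,0,0],[0,0,0,0,0,0,0],[0,0,0,0,0,0,0],[0,0,0,0,0,0,0],[0,0,0,0,0,0,0]]
  ]
}}

```text
time_s: 24.0
eef_pos: [0.5542, 0.0558, 0.0799]
eef_rot: [-0.001, 0.977, 0.212, -0.001]
wrist_force: [-2.7, 10.0, 2.2]
opening: -0.0
grasp_force: 5.3
```

```bash
python3 wr.py;python3 ang.py
```

```text
t 24.0 r 0.1295 tool-x ang 0.4283 radial 0.1257 tang -0.0312 Ftan -10.26 Frad 1.71 z 0.0799
handle ang 114 0.52421564 centroid ang 0.483826004074912
dog 32 -1.588891076577973 0.06536340537494857
```

Request:
{"op": "jog_arm", "data": {
  "series": [
    [[0.3,1,0,0,0,0.008,0],[0.3,1,0,0,0,0.008,0],[0.2,1,0,0,0,0.008,0],[0,0,0,0,0,0,0],[0,0,0,0,0,0,0],[0,0,0,0,0,0,0],[0,0,0,0,0,0,0],[0,0,0,0,0,0,0],[0,0,0,0,0,0,0],[0,0,0,0,0,0,0]]
  ]
}}

```text
time_s: 25.05
eef_pos: [0.5562, 0.0531, 0.0799]
eef_rot: [-0.001, 0.98, 0.201, -0.001]
wrist_force: [-3.9, 9.4, 1.1]
opening: -0.002
grasp_force: 4.8
```

```bash
python3 wr.py;python3 ang.py
```

```text
t 25.05 r 0.1295 tool-x ang 0.4042 radial 0.1258 tang -0.031 Ftan -10.15 Frad 0.1 z 0.0799
handle ang 113 0.51899797 centroid ang 0.45824611000265975
dog 33 -1.6376875709322287 0.06452197376446941
```

Request:
{"op": "jog_arm", "data": {
  "series": [
    [[0.3,1,0,0,0,0.008,0],[0.3,1,0,0,0,0.008,0],[0.2,1,0,0,0,0.008,0],[0,0,0,0,0,0,0],[0,0,0,0,0,0,0],[0,0,0,0,0,0,0],[0,0,0,0,0,0,0],[0,0,0,0,0,0,0],[0,0,0,0,0,0,0],[0,0,0,0,0,0,0]]
  ]
}}

```text
time_s: 26.1
eef_pos: [0.5582, 0.0504, 0.0799]
eef_rot: [-0.001, 0.982, 0.189, -0.001]
wrist_force: [-2.7, 8.8, 1.1]
opening: 0.004
grasp_force: 4.3
```

```bash
python3 wr.py;python3 ang.py
```

```text
t 26.1 r 0.1295 tool-x ang 0.3802 radial 0.1258 tang -0.0308 Ftan -9.21 Frad 0.79 z 0.0799
handle ang 115 0.47697532 centroid ang 0.4260571827934313
dog 31 -1.620602320168896 0.06377378434228163
```

Request:
{"op": "jog_arm", "data": {
  "series": [
    [[0.3,1,0,0,0,0.008,0],[0.3,1,0,0,0,0.008,0],[0.2,1,0,0,0,0.008,0],[0.3,1,0,0,0,0.008,0],[0.2,1,0,0,0,0.008,0],[0,0,0,0,0,0,0],[0,0,0,0,0,0,0],[0,0,0,0,0,0,0],[0,0,0,0,0,0,0],[0,0,0,0,0,0,0]]
  ]
}}

```text
time_s: 27.15
eef_pos: [0.5614, 0.0459, 0.0799]
eef_rot: [-0.001, 0.986, 0.169, -0.001]
wrist_force: [-2.4, 6.9, 0.8]
opening: -0.001
grasp_force: 3.6
```

```bash
python3 wr.py;python3 ang.py
```

```text
t 27.15 r 0.1296 tool-x ang 0.3401 radial 0.1259 tang -0.0304 Ftan -7.32 Frad 0.04 z 0.0799
handle ang 115 0.3794558 centroid ang 0.3788874863516719
dog 29 -1.6116639258494212 0.06356410353891696
```

The force peaked near 10.3 N and has fallen to 7.3 N, so the break-over is about 0.10–0.13 rad: clicked. Stopping and backing off.

Request:
{"op": "jog_arm", "data": {
  "series": [
    [[0,-3,0,0,0,0,0],[0,-4,0,0,0,0,0],[0,-5,0,0,0,0,0],[0,-6,0,0,0,0,0],[0,-8,0,0,0,0,0],[0,-8,0,0,0,0,0],[0,-8,0,0,0,0,0],[0,0,-25,0,0,0,0],[0,0,-40,0,0,0,0],[0,0,-40,0,0,0,0]]
  ]
}}

```text
time_s: 28.2
eef_pos: [0.5476, 0.0848, 0.1861]
eef_rot: [0.0, 0.986, 0.169, -0.001]
wrist_force: [0.7, -0.1, 0.6]
opening: 0.0
grasp_force: 0.0
```

Request:
{"op": "jog_arm", "data": {
  "series": [
    [[0,0,-40,0,0,0,0],[0,-30,-20,0,0,0,0],[0,-40,0,0,0,0,0],[0,-40,0,0,0,0,0],[0,0,0,0,0,0,0],[0,0,0,0,0,0,0],[0,0,0,0,0,0,0],[0,0,0,0,0,0,0],[0,0,0,0,0,0,0],[0,0,0,0,0,0,0]]
  ]
}}

```text
time_s: 29.2
eef_pos: [0.5118, 0.1875, 0.2452]
eef_rot: [0.0, 0.986, 0.168, -0.0]
wrist_force: [-0.2, 0.7, -0.2]
opening: 0.005
grasp_force: 0.0
```

```bash
python3 wr.py;python3 ang.py; python3 -c "
from h import *
a=cam('wrist')['frame'];b=cam('scene')['frame'];cv2.imwrite('pics/p6.png',np.hstack([cv2.resize(a,(400,300)),cv2.resize(b[170:260,255:375],(400,300))]))"
```

```text
t 29.2 r 0.2204 tool-x ang 0.3385 radial 0.1262 tang -0.1807 Ftan -0.75 Frad 0.01 z 0.2452
handle ang 116 0.538001 centroid ang 0.532736821404099
dog 34 -1.5948974683954686 0.06424177889860663
```

View pics/p6.png

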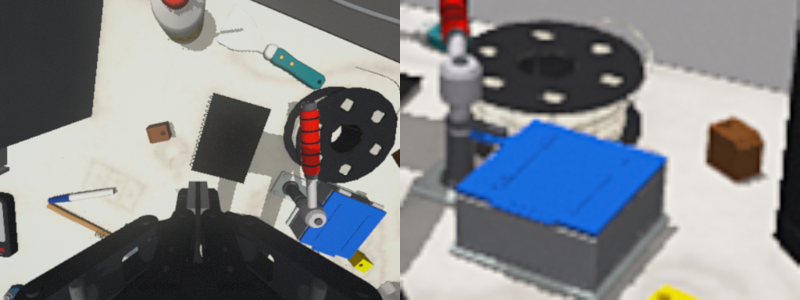

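The lid is shut and flat with the dog over its tongue, seen in the right panel at (470,130). The handle sprang back about 0.15 rad, so it clicked without passing 0.20, and the gripper is clear of everything.

```bash
python3 -c "
from h import *
print(ctrl.hand_in())"
```

```text
the job is handed in; nothing more can be done
None
```

The job is handed in at about 29 s: the block is on the pad, the lid is shut, and the wrench was clicked once (break-over about 0.10–0.15 rad, under the 0.20 limit) and released with the dog over the tongue; the hand-in returned no verdict.

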